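# Pack the lunch kit into the bento tin and clamp it with the sliding divider

## Robot

A 6-joint arm with a two-finger parallel gripper is mounted at the origin on the work surface. World frame = base frame: x ahead of the robot, y to its left, z up, the work surface at z = 0. Lengths are in mm, angles in rad, forces in N, time in s.
With the tool pointing down it reaches from about 325 to 900 mm from the base axis. Payload 6.1 kg.
Tool frame: the origin (TCP) lies midway between the tips of the shut fingers; the grasp point (between the pads) lies 19 mm behind it; z points along the fingers, y is the line along which they close (so a half turn about z gives the same grasp; the last joint's range is limited). The gripper opens to 87 mm and grips with 3 to 60 N. Pads are 19 mm wide; open, the fingers measure 117 mm over their backs; the gripper's body (75 mm by 190 mm) begins 51 mm behind the grasp point.
Start: joints at [-1.253, 0.22, 1.526, -0, 1.395, -0.126], TCP at [268.351, -564.45, 222.538] pointing down, gripper open.
Joint ranges: [-2.98, 2.98], [-0.91, 2.08], [0.09, 2.57], [-1.24, 4.39], [0.2, 2.65], [-2.68, 2.68]. Speed limits (rad/s): [2.57, 2.57, 3.01, 3.14, 3.14, 3.14].

## Interface

Orientations are given as [roll, pitch, yaw] about the fixed x, y, z axes, in that order (R = Rz(yaw) Ry(pitch) Rx(roll)).
In Python, from station import get_state, vision, workorder gives the robot as it stands.
- The arm moves only by the tool move_arm, never from a script. Its argument "motion" is a list that holds one entry, the list of rows, each a list of 7 numbers: the closure in counts, from 0 (fully open) to 255 (shut), then the shift along the world's x, y, z in m, then the turn, a rotation vector about the world's x, y, z in rad. A call has 1 to 8 rows; each row shifts and turns the commanded pose from where the row before left it; what a row does not reach is not made up. A row lasts 1/10 s, in which the tool goes at most 50 mm and 8.59 degrees, less where a joint would pass 70% of its speed; a pose out of reach is approached as far as the arm can. A call is refused whole if a number of a shift passes 0.05 or a number of a turn 0.15, either way. A call with a gripper value outside its range is refused whole. The fingers move at their own pace and stop on an object; "squeeze" is the grip in N (left out, the last holds). Time passes only in rows, so rows that do not move let the fingers close. It gives the time, the measured TCP pose, the force, the opening and the grip force at its end, in the units of the state.
- get_state(): the state, without advancing time (a new reading comes with each control period).
- vision.grab_frame(name): name is "scene" or "top" or "wrist"; returns the picture (480x640x3 uint8, blue, green, red); there is no depth.
- vision.camera_info(name): a dict with "fx", "fy", "cx", "cy" (pixels), "D" ([k1, k2, p1, p2, k3] as OpenCV has them; the pictures are not rectified), "R" (3x3) and "t" (3): a world point X has camera coordinates R X + t; the wrist camera has in their place "T_tool_cam" (4x4, takes a point from camera to tool coordinates, whose origin is the TCP and whose axes are the flange's). Camera axes: x right, y down, z forward; pixel columns grow to the right and rows downward; lengths in mm; the calibration is good to about 2 mm. A picture is of the moment at which its call begins: read the wrist's pose just before it. camera_info takes no time and is no camera call.
- workorder.close_job(): hands the job in; it is judged then, once.
Trained networks look in the newest picture that a camera, given by its name, has taken for a name from the list of things; names that differ only in an ending like _2 or _b are one class to them, and where a whole thing is asked for, a point or a joint stands for the part that bears it (a point fixed in the world has none). Each returns a list of dicts, best first, with "p" (0 to 1); they miss things now and then, are a little off and sometimes report something else, mostly with a low value. They report only what shows in the picture. A call takes as long as a camera call. They do not tell look-alikes from the thing itself.
- vision.recognise(camera, thing): "at" ([x, y, z] in mm, in the coordinates of the camera as it stood for that picture, good to about 4 mm: the middle of the surface that is visible of it).
- vision.regions_of(camera, thing): "region" (480x640 bool, what is visible of it).
- vision.mark_of(camera, thing): "at" ([x, y, z] in mm, in the coordinates of the camera as it stood for that picture, good to about 4 mm: a listed point, or the origin of a listed thing).
The state is a dict: "time_s": time; "qpos": joint angles; "joint_vel": joint speeds; "effort": joint torques, N m; "ee_pos": TCP position; "eef_rot": TCP orientation; "contact_force": force on the tool from outside, world axes, zero at the start; "wrist_torque": the same for the moment, N m; "gripper_width": opening from 0.0 (shut) to 1.0 (fully open); "finger_force": force on a finger pad.
Only numpy, scipy, OpenCV 4.12 (cv2) and the standard library are available. Lean on these libraries where they do the work, as an engineer would, in place of code of your own. Each camera call takes 0.05 s, during which the arm holds its last target. There are 200 camera calls.

## Task

Pack the lunch kit into the steel bento tin: lay the pink chopstick case flat across the tin at the end with the blue sprung cushion, then lay the spatula flat across it next to the case, then set the glass ramekin down without a knock, upright and about half-way across the tin, between the spatula and the white divider. Then slide the divider up by its orange tab until the whole row is held snugly against the cushion with a light squeeze of about 6 N, never hard enough to strain the glass (20 N), and let go. Leave the other things on the worktop where they are.

Things in the scene. Friction and masses are not known exactly. Their poses are not given: they have to be found in the camera images.
- tin: Large open steel bento tin, outer 206 mm (its x) by 286 mm (its y) by 40 mm high, walls and floor 3 mm; origin at the middle of its underside, z up. It is stuck to the worktop on a thin black suction mat (302 mm long) and does not move. A blue sprung cushion fills its +y end, the sliding divider stands near its -y end.
- tin_end (a point): Middle of the inner face of the tin's +y wall, on the tin floor. The cushion is an upright blue pad, 180 mm wide along x, 6 to 34 mm above the worktop; at rest its face is somewhere from 30 to 55 mm in front of this point (towards the tin's -y), differing from tin to tin. It is sprung: it yields towards +y about 0.8 mm per newton, up to 18 mm.
- divider: White upright plate in the tin, 190 mm wide (x), 6 mm thick (y), top 41 mm above the worktop. Origin on its mid-plane, mid-width, level with the tin's underside; axes as the tin's. It slides along the tin's y only, from 110 to 125 mm on the -y side of the tin's middle at the start, with 200 mm travel. It drags steadily at about 11 N and stays where left; any push beyond that drag squeezes the load.
- tab (a point): Middle of the free part of the divider's orange tab, which stands on the middle of its top edge: 40 mm wide along x, 12 mm thick along y, free from 41 to 84 mm above the worktop. This point is 63 mm above the divider's origin. Pinch the tab across its thickness or push it.
- case: Pink plastic chopstick case, a closed box 165 mm long (x) by 28 mm wide (y) by 24 mm high, about 70 g; origin at the middle of its underside. Lies flat on the worktop at the start.
- spatula: Silicone spatula lying flat, 165 mm long along x: pale wooden handle 107 mm long (x from -82 to +24 mm), 22 mm wide, 16 mm thick; sage-green blade 58 mm long at the +x end, 34 mm wide, 14 mm thick; about 80 g. Origin at mid-length on the underside, so that point can be gripped across the handle.
- ramekin: Clear glass ramekin, a straight-sided round cup 60 mm across and 40 mm high, wall 5 mm, about 110 to 220 g; origin at the middle of its underside, z along its axis. Stands upright at the start.
- steamer: Small bamboo steamer basket with closed lid, 122 mm across, 67 mm high; origin at the middle of its underside. A bystander, to be left alone.
- soy: Amber glass bottle, 52 mm across, 130 mm high; origin at the middle of its underside. A bystander, to be left alone.
- spice: Green glass jar, 56 mm across, 75 mm high; origin at the middle of its underside. A bystander, to be left alone.
- mug: Blue ceramic mug, 80 mm across, 85 mm high; origin at the middle of its underside. A bystander, to be left alone.
- bowl: White bowl, 124 mm across, 50 mm high; origin at the middle of its underside. A bystander, to be left alone.
- tea: Green tea canister, 72 mm across, 100 mm high; origin at the middle of its underside. A bystander, to be left alone.
- butterdish: White butter dish, 110 by 70 by 35 mm; origin at the middle of its underside. A bystander, to be left alone.
Things that resemble listed ones, but are neither listed nor needed, are in the scene too. Of the things that look like the spatula, take the one that is farthest to the robot's left at the start.

How it is judged:
By the outcome, as a careful person would: the job done as asked, in the order asked, and still so for the second after the job is handed in, with the robot touching nothing.
It also fails if it takes over 72 s, if anything falls off the work surface, if the arm or the gripper's body presses on something with over 40 N, if the wrist force passes 120 N, or if a joint passes its speed limit or range.

## Working session

There is one attempt and no reset: what is moved stays moved. The work goes in short steps, Python scripts to look and compute and a tool call to move; the robot and the scene stay as the last step left them, time stands still between calls to the robot, and variables do not carry over. Pictures are saved under pics/ and viewed, at most 10 in all, crops included, and the job is handed in when it is done.

Besides the shell and the picture viewer there is one more tool, called after "Request:" by a JSON object that holds its "api" and its "payload". move_arm: Moves the arm, as the interface text tells. Its arguments: {"type":"object","properties":{"motion":{"type":"array"},"squeeze":{"type":"number"}},"required":["motion"]}

```bash
mkdir -p pics; ls
cat > h.py <<'E'
import numpy as np, cv2
from station import get_state, vision, workorder
from scipy.spatial.transform import Rotation as Ro
def cam(n):
    c=vision.camera_info(n); K=np.array([[c['fx'],0,c['cx']],[0,c['fy'],c['cy']],[0,0,1.]])
    D=np.array(c['D'],float)
    if 'R' in c: R=np.array(c['R']);t=np.array(c['t'])
    else:
        s=get_state();T=np.eye(4);T[:3,:3]=Ro.from_euler('xyz',s['eef_rot']).as_matrix();T[:3,3]=s['ee_pos']
        W=np.linalg.inv(T@np.array(c['T_tool_cam']));R=W[:3,:3];t=W[:3,3]
    return K,D,R,t
def c2w(n,p,C=None):
    K,D,R,t=C or cam(n); return R.T@(np.array(p)-t)
def px2w(n,uv,z,C=None):
    K,D,R,t=C or cam(n)
    u=cv2.undistortPoints(np.array(uv,float).reshape(-1,1,2),K,D).reshape(-1,2)
    d=np.c_[u,np.ones(len(u))]@R; o=-R.T@t
    return o+d*((z-o[2])/d[:,2])[:,None]
def w2px(n,X,C=None):
    K,D,R,t=C or cam(n)
    return cv2.projectPoints(np.array(X,float).reshape(-1,3),cv2.Rodrigues(R)[0],t,K,D)[0].reshape(-1,2)
E
python3 - <<'E'
from h import *
s=get_state();print(s)
for n in('scene','top'):
    cv2.imwrite(f'pics/{n}0.png',vision.grab_frame(n))
    C=cam(n);print(n,'campos',-C[2].T@C[3])
    for th in ('tin','tin_end','divider','tab','case','spatula','ramekin'):
        for r in vision.mark_of(n,th)[:4]:
            w=c2w(n,r['at'],C);print(th,round(r['p'],2),w.round(0),w2px(n,w,C).round(0))
print(get_state()['time_s'])
E
```

```text
pics
{'time_s': 0.0, 'qpos': array([-1.25304423e+00,  2.21242585e-01,  1.52760458e+00, -1.63079559e-05,
        1.39470658e+00, -1.26079327e-01]), 'joint_vel': array([ 5.56507246e-05,  1.25917192e-05, -2.24945398e-03,  4.29322318e-05,
        4.24195924e-04, -6.16111936e-04]), 'effort': array([-3.62247110e-04, -4.94617617e+01, -3.87378538e+01,  6.98345876e-02,
        5.71039366e-02, -1.72990108e-04]), 'ee_pos': array([ 268.18387809, -563.84795386,  221.43052627]), 'eef_rot': array([-3.13964512e+00, -2.30674874e-04,  4.43834071e-01]), 'contact_force': array([-0.38645305,  0.77261245,  0.03952809]), 'wrist_torque': array([ 0.04187307, -0.03675789,  0.01082802]), 'finger_force': 0.0, 'gripper_width': 0.999695532842423}
scene campos [1020.55111018 -522.95429192 1080.00076378]
tin 0.87 [536. 132.   4.] [[345. 230.]]
tin 0.51 [ 514. -400.   -0.] [[189. 355.]]
tin_end 0.88 [527. 276.   5.] [[376. 199.]]
divider 0.39 [ 726. -318.   -1.] [[277. 393.]]
tab 0.59 [541.  21.  66.] [[320. 241.]]
tab 0.34 [793.  71.  -1.] [[406. 301.]]
case 0.97 [ 511. -399.   -3.] [[189. 355.]]
case 0.57 [528. 276.   3.] [[376. 200.]]
spatula 0.93 [ 325. -503.   -2.] [[108. 333.]]
spatula 0.91 [ 529. -256.    2.] [[239. 319.]]
ramekin 0.83 [ 482. -138.    6.] [[261. 278.]]
ramekin 0.25 [ 723. -320.   -2.] [[275. 393.]]
top campos [ 342.47896552   -4.21148679 1532.41073045]
tin 0.9 [535. 137.  -3.] [[272. 238.]]
tin_end 0.83 [526. 276.   3.] [[228. 242.]]
tin_end 0.61 [489. 466.   6.] [[168. 254.]]
divider 0.55 [542.  25.   2.] [[307. 235.]]
tab 0.65 [546.  28.  61.] [[306. 231.]]
case 0.68 [ 512. -400.   -2.] [[440. 242.]]
case 0.45 [526. 278.   2.] [[227. 242.]]
spatula 0.83 [ 330. -507.   -2.] [[477. 298.]]
spatula 0.67 [ 526. -254.   -1.] [[394. 238.]]
ramekin 0.65 [ 481. -140.   -1.] [[359. 253.]]
0.8
```

View pics/scene0.png

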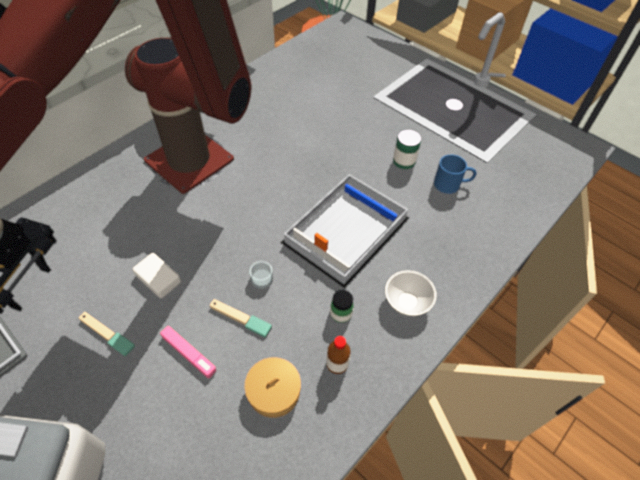

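View pics/top0.png

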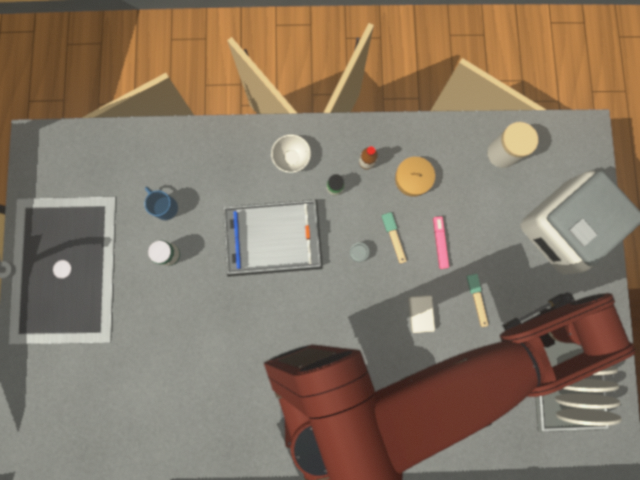

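The scene view shows two spatulas, at (240,318) and (106,333). In the top view they are at (394,238) and (479,300). The robot's left is +y. The one at top (394,238) has y≈-255 and the other has y≈-505, so I want the first. The pink case is at top (441,242), the ramekin at (359,250), and the tin at (272,238) with its cushion on the left (+y).

```bash
cat >> h.py <<'E'
def rect(n,m,z,C=None):
    """min-area rectangle in world of mask m, all at height z: centre, long, short, angle of long axis"""
    c=max(cv2.findContours(m.astype(np.uint8),0,cv2.CHAIN_APPROX_NONE)[0],key=cv2.contourArea).reshape(-1,2)
    w=px2w(n,c,z,C)[:,:2].astype(np.float32)
    b=cv2.boxPoints(cv2.minAreaRect(w)); e=b[1]-b[0],b[2]-b[1]
    L=max(e,key=np.linalg.norm); S=min(e,key=np.linalg.norm)
    a=np.arctan2(L[1],L[0]); a=(a+np.pi/2)%np.pi-np.pi/2
    return b.mean(0).round(1),np.linalg.norm(L).round(1),np.linalg.norm(S).round(1),round(float(a),3)
E
python3 - <<'E'
from h import *
for n in('top','scene'):
    im=vision.grab_frame(n);C=cam(n)
    for th,z in(('case',20),('spatula',10),('ramekin',35),('tin',38)):
        for r in vision.regions_of(n,th)[:2]: print(n,th,round(r['p'],2),*rect(n,r['region'],z,C))
    hsv=cv2.cvtColor(im,cv2.COLOR_BGR2HSV)
    m=cv2.inRange(hsv,(150,80,80),(178,255,255));print('pink',*rect(n,m,20,C))
    m=cv2.inRange(hsv,(108,140,90),(122,255,255));m[:, :150]=0;
    if n=='top': print('blue',*rect(n,m,30,C))
    if n=='top': cv2.imwrite('pics/crop1.png',cv2.resize(im[190:340,210:500],None,fx=2.7,fy=2.7,interpolation=cv2.INTER_CUBIC))
print(vision.camera_info('wrist'))
E
```

```text
top case 0.57 [ 506.9 -393.7] 163.4 32.8 0.083
top case 0.49 [ 525.8 -247.1] 162.6 34.2 0.279
top spatula 0.93 [ 527.1 -251.7] 165.3 36.4 0.337
top spatula 0.93 [ 324.1 -504.6] 164.0 37.2 0.191
top ramekin 0.58 [ 480.3 -131.9] 59.6 52.5 -0.813
top tin 0.79 [529.5 131.9] 296.3 221.4 -1.519
pink [ 508.5 -395.6] 165.0 32.6 0.078
blue [529.2 244.5] 173.2 9.8 0.057
scene case 0.94 [ 510.2 -399.1] 170.8 30.6 0.078
scene spatula 0.81 [ 525.9 -252. ] 172.3 38.9 0.284
scene spatula 0.64 [ 324.7 -505.3] 170.8 34.5 0.147
scene ramekin 0.92 [ 489.7 -144.8] 80.9 58.8 -0.762
scene ramekin 0.47 [ 537.5 -257.9] 165.4 36.6 0.284
scene tin 0.67 [545.3 122.9] 313.0 227.7 -1.51
pink [ 510.9 -398.5] 172.5 30.9 0.076
{'fx': 359.02156885524107, 'fy': 359.02156885524107, 'cx': 319.95313486242213, 'cy': 242.07915033118613, 'D': array([-0.06482407,  0.        ,  0.        ,  0.        ,  0.        ]), 'T_tool_cam': array([[-2.11975400e-04, -9.56247825e-01, -2.92557776e-01,
         8.10751258e+01],
       [ 9.99999080e-01, -5.94725910e-04,  1.21934941e-03,
        -4.70155607e-01],
       [-1.33999191e-03, -2.92557248e-01,  9.56247071e-01,
        -1.61751446e+02],
       [ 0.00000000e+00,  0.00000000e+00,  0.00000000e+00,
         1.00000000e+00]])}
```

View pics/crop1.png

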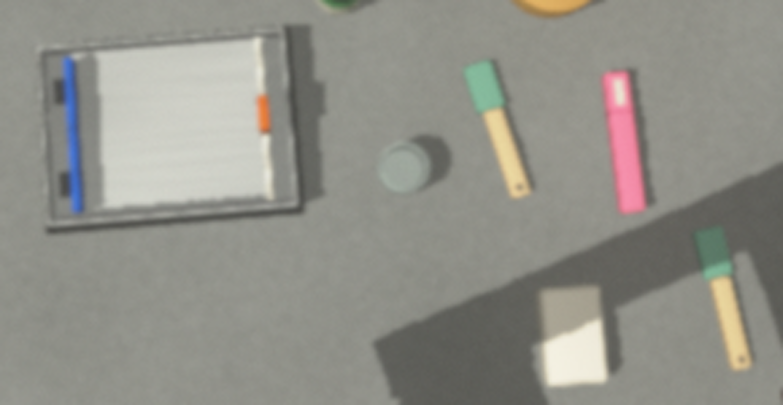

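The crop confirms the wanted spatula at crop (495,128): pale handle towards -x, green blade towards +x. The look-alike at crop (725,298) is farther right. I'll go above the case.

Request:
{"api": "move_arm", "payload": {"motion": [[[0,0.035,0.024,0,0,0,-0.06],[0,0.035,0.024,0,0,0,-0.06],[0,0.035,0.024,-0.005,0,0,-0.06],[0,0.035,0.024,-0.01,0,0,-0.06],[0,0.035,0.024,-0.01,0,0,-0.06],[0,0.035,0.024,-0.01,0,0,-0.067],[0,0.032,0.021,-0.01,0,0,0],[0,0,0,0,0,0,0]]], "squeeze": 15}}

```text
time_s: 2.1
ee_pos: [513.2, -395.3, 175.6]
eef_rot: [-3.138, 0.0, 0.082]
contact_force: [-0.8, -0.0, -0.5]
gripper_width: 1.001
finger_force: 0.0
```

```bash
cat >> h.py <<'E'
def look():
    C=cam('wrist'); return vision.grab_frame('wrist'),C
def pink(im): return cv2.inRange(cv2.cvtColor(im,cv2.COLOR_BGR2HSV),(150,80,60),(178,255,255))
E
python3 - <<'E'
from h import *
s=get_state();print(s['ee_pos'],s['eef_rot'],s['time_s'])
im,C=look();cv2.imwrite('pics/w1.png',im)
print(rect('wrist',pink(im),22,C))
for r in vision.mark_of('wrist','case')[:2]: print(r['p'],c2w('wrist',r['at'],C))
E
```

```text
[ 513.2307606  -395.31369209  175.55775272] [-3.13840406e+00  3.74191922e-04  8.17728022e-02] 2.1
(array([ 509.8, -398. ], dtype=float32), np.float32(162.5), np.float32(27.4), 0.08)
0.79 [ 5.07468893e+02 -3.95228279e+02  1.87732925e-01]
```

View pics/w1.png

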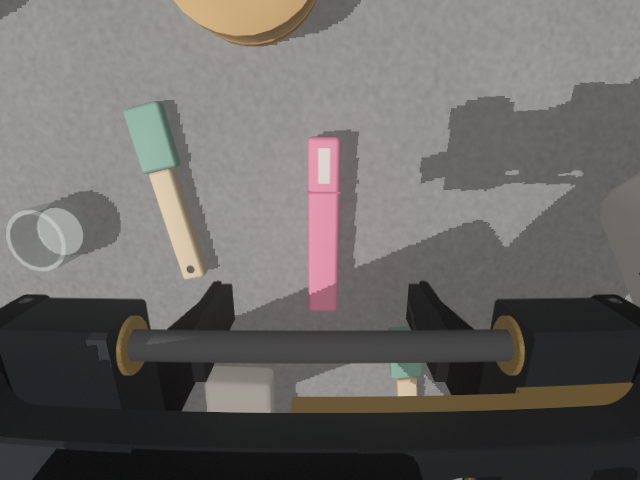

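The wrist view shows the case at (323,138)–(323,310). It measures 162×27 mm at (510,-398), which agrees with the fixed cameras. I'll descend and grip.

Request:
{"api": "move_arm", "payload": {"motion": [[[0,-0.001,-0.003,-0.045,0,0,0],[0,-0.002,0,-0.045,0,0,0],[0,0,0,-0.045,0,0,0],[0,0,0,-0.025,0,0,0],[0,0,0,-0.01,0,0,0],[255,0,0,0,0,0,0],[255,0,0,0,0,0,0],[255,0,0,0,0,0,0]]], "squeeze": 15}}

```text
time_s: 3.0
ee_pos: [508.7, -404.2, 10.3]
eef_rot: [3.138, -0.003, 0.076]
contact_force: [-0.2, -0.5, -0.2]
gripper_width: 0.813
finger_force: 0.0
```

Request:
{"api": "move_arm", "payload": {"motion": [[[255,0,0,0,0,0,0],[255,0,0,0,0,0,0],[255,0,0,0,0,0,0]]]}}

```text
time_s: 3.3
ee_pos: [507.7, -402.7, 8.3]
eef_rot: [3.141, -0.001, 0.077]
contact_force: [-0.1, -0.0, 0.3]
gripper_width: 0.535
finger_force: 0.0
```

Request:
{"api": "move_arm", "payload": {"motion": [[[255,0.002,0.003,-0.002,0,0,0],[255,0,0,0,0,0,0],[255,0,0,0,0,0,0],[255,0,0,0,0,0,0],[255,0,0,0,0,0,0]]]}}

```text
time_s: 3.8
ee_pos: [509.2, -399.4, 5.3]
eef_rot: [-3.141, 0.0, 0.077]
contact_force: [0.1, 0.8, -0.7]
gripper_width: 0.32
finger_force: 15.0
```

Run:
```python
from h import *
s=get_state();print(s['ee_pos'],s['eef_rot'],s['time_s'],s['gripper_width'],s['finger_force'],s['contact_force'])
# tin pose estimate: fit rim rectangle etc. from top & scene marks
for n in('top','scene'):
    C=cam(n); vision.grab_frame(n)
    for k in range(2):
        a=[c2w(n,vision.mark_of(n,t)[0]['at'],C).round(1) for t in('tin','tin_end','tab')];print(n,*a)
print(get_state()['ee_pos'])
```

```text
[ 509.22753594 -399.3907918     5.34604476] [-3.14137169e+00  2.35770918e-04  7.67998558e-02] 3.8 0.31982832146018964 14.999746531248093 [ 0.13364968  0.82966073 -0.68999749]
top [535.4 135.1  -2.6] [526.1 276.8   1.6] [546.2  28.6  61.4]
top [535.4 135.1  -2.6] [526.1 276.8   1.6] [546.2  28.6  61.4]
scene [535.2 131.4  -0.8] [ 5.243e+02  2.756e+02 -2.000e-01] [540.1  21.1  66.8]
scene [535.2 131.4  -0.8] [ 5.243e+02  2.756e+02 -2.000e-01] [540.1  21.1  66.8]
[ 509.32226995 -399.4488592     5.51835886]
```

Request:
{"api": "move_arm", "payload": {"motion": [[[255,0,0,0.03,0,0,0],[255,0,0,0.04,0,0,0],[255,0,0.01,0.045,0,0,0],[255,0,0.03,0.04,0,0,0],[255,0,0.04,0.02,0,0,0],[255,0,0.04,0,0,0,0],[255,0,0.04,0,0,0,0],[255,0,0.04,0,0,0,0]]]}}

```text
time_s: 5.3
ee_pos: [509.2, -198.0, 181.0]
eef_rot: [3.141, -0.001, 0.076]
contact_force: [0.6, -0.2, -0.7]
gripper_width: 0.319
finger_force: 15.0
```

Request:
{"api": "move_arm", "payload": {"motion": [[[255,0,0.04,0,0,0,0],[255,0,0.04,0,0,0,0],[255,0,0.04,0,0,0,0],[255,0,0.04,0,0,0,0],[255,0,0.04,0,0,0,0],[255,0,0.04,0,0,0,0],[255,0,0.02,0,0,0,0],[255,0,0,0,0,0,0]]]}}

```text
time_s: 6.1
ee_pos: [509.1, 63.1, 180.7]
eef_rot: [-3.141, -0.0, 0.08]
contact_force: [-0.8, -0.4, -0.4]
gripper_width: 0.322
finger_force: 15.0
```

Run:
```python
from h import *
s=get_state();print(s['ee_pos'],s['eef_rot'],s['time_s'],s['gripper_width'])
im,C=look();cv2.imwrite('pics/w2.png',im)
for t in('tin','tin_end','tab','divider'):
  for r in vision.mark_of('wrist',t)[:2]: print(t,r['p'],c2w('wrist',r['at'],C))
```

```text
[509.05047375  63.14588525 180.68003411] [-3.14085510e+00 -3.13895749e-04  8.04759632e-02] 6.1 0.3222395202840777
tin 0.95 [536.04056863 134.6608856   -3.6864615 ]
tin_end 0.93 [530.25087257 271.54143943   3.0070728 ]
tab 0.73 [539.35218818 135.93081389  -3.15687854]
tab 0.55 [544.83069003  21.84428678  65.36684252]
divider 0.6 [540.9874171   26.41238946   1.91369689]
divider 0.26 [543.60961311  19.83885144  63.5928075 ]
```

View pics/w2.png

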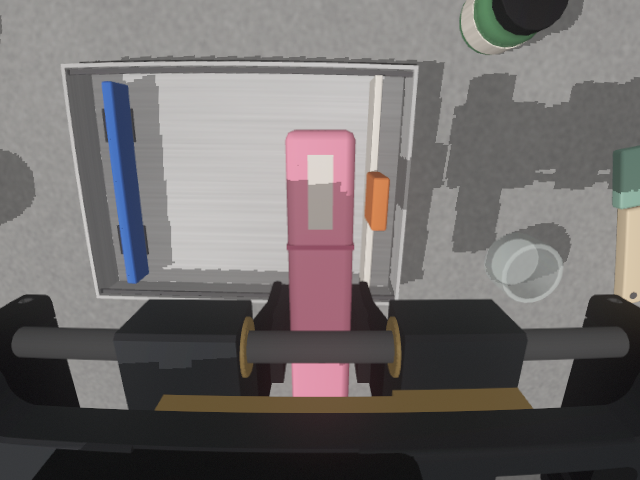

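The wrist view shows the case held level, with the tin rim corners at (64,67), (418,67), (98,297) and (400,300). The cushion runs (104,82)–(148,279) and the orange tab is at (377,200).

Run:
```python
from h import *
C=cam('wrist')
p=px2w('wrist',[[64,67],[418,67],[400,300],[98,297]],40,C)[:,:2];print(p.round(1),'mean',p.mean(0))
for i in range(4): print(np.linalg.norm(p[i]-p[(i+1)%4]).round(1),end=' ')
print()
print('yaw',np.arctan2(*-(p[0]-p[1])[[0]],(p[0]-p[1])[1]),np.arctan2((p[0]-p[3])[1],(p[0]-p[3])[0]),np.arctan2((p[1]-p[2])[1],(p[1]-p[2])[0]))
print('cush face z6',px2w('wrist',[[127,84],[148,279]],6,C).round(1),'back top z34',px2w('wrist',[[104,82],[127,281]],34,C).round(1))
print('tab top z84',px2w('wrist',[[367,172],[382,172],[387,229],[372,229]],84,C).round(1))
print('div top z41',px2w('wrist',[[371,77],[382,77],[363,284],[371,284]],41,C).round(1))
```

```text
[[629.3 274.9]
 [646.3  -6.8]
 [447.3 -19.8]
 [427.9 265. ]] mean [537.70518348 128.34860368]
282.2 199.4 285.5 201.7 
yaw 0.06031976375074323 0.04890414494493406 0.06506566434148466
cush face z6 [[621.4 240.1   6. ]
 [434.9 231.2   6. ]] back top z34 [[619.5 245.1  34. ]
 [444.1 238.1  34. ]]
tab top z84 [[566.   30.4  84. ]
 [566.8  19.7  84. ]
 [525.3  10.8  84. ]
 [524.5  22.   84. ]]
div top z41 [[635.6  29.3  41. ]
 [636.3  20.7  41. ]
 [461.4  16.7  41. ]
 [461.9   9.4  41. ]]
```

Request:
{"api": "move_arm", "payload": {"motion": [[[255,0.008,0.035,-0.02,0,0,-0.02],[255,0.008,0.04,-0.03,0,0,0],[255,0.008,0.04,-0.03,0,0,0],[255,0,0.017,-0.03,0,0,0],[255,0,0,-0.03,0,0,0],[255,0,0,0,0,0,0],[255,0,0,0,0,0,0]]]}}

```text
time_s: 7.05
ee_pos: [533.1, 190.5, 41.2]
eef_rot: [3.141, 0.001, 0.055]
contact_force: [0.1, -0.1, -0.8]
gripper_width: 0.322
finger_force: 15.0
```

Run:
```python
from h import *
s=get_state();print(s['ee_pos'],s['eef_rot'],s['time_s'],s['gripper_width'])
im,C=look();cv2.imwrite('pics/w3.png',im)
print('case top',rect('wrist',pink(im),27,C))
print('proj cushion face top line',w2px('wrist',[[533,236,34],[560,237,34]],C))
```

```text
[533.0689901  190.50534908  41.20063987] [3.14120704e+00 1.45747846e-03 5.54884725e-02] 7.05 0.3219741226404814
case top (array([561.9, 192.5], dtype=float32), np.float32(105.9), np.float32(34.1), 0.054)
proj cushion face top line [[232.79331334 291.78911063]
 [229.78702379 241.75338107]]
```

View pics/w3.png

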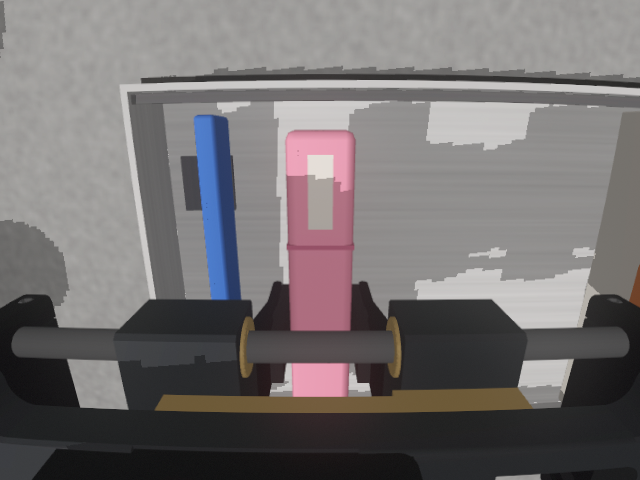

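The view shows the case clear of the cushion (front edge at px (228,117)–(241,295)) and inside the far wall. I'll lower, release and rise.

Request:
{"api": "move_arm", "payload": {"motion": [[[255,0,0,-0.015,0,0,0],[255,0,0,-0.01,0,0,0],[255,0,0,-0.005,0,0,0],[255,0,0,-0.002,0,0,0],[255,0,0,-0.001,0,0,0],[255,0,0,0,0,0,0]]]}}

```text
time_s: 7.7
ee_pos: [533.4, 191.6, 8.5]
eef_rot: [-3.142, -0.0, 0.057]
contact_force: [0.1, -0.0, -1.6]
gripper_width: 0.323
finger_force: 15.0
```

Request:
{"api": "move_arm", "payload": {"motion": [[[135,0,0,-0.001,0,0,0],[135,0,0,0,0,0,0],[135,0,0,0,0,0,0],[135,0,0,0,0,0,0]]]}}

```text
time_s: 8.1
ee_pos: [533.3, 191.6, 7.5]
eef_rot: [-3.142, -0.0, 0.057]
contact_force: [-0.9, -0.1, -0.5]
gripper_width: 0.468
finger_force: 0.0
```

Request:
{"api": "move_arm", "payload": {"motion": [[[135,0,0,0.03,0,0,0],[135,0,0,0.04,0,0,0],[135,0,-0.01,0.045,0,0,0],[135,0,-0.03,0.04,0,0,0],[0,0,-0.04,0.01,0,0,0.05],[0,0,-0.04,0,0,0,0.05],[0,0,-0.045,0,0,0,0.05],[0,0,-0.045,0,0,0,0.05]]]}}

```text
time_s: 8.9
ee_pos: [533.1, -19.9, 172.9]
eef_rot: [3.141, -0.001, 0.26]
contact_force: [1.2, -0.9, -0.2]
gripper_width: 0.745
finger_force: 0.0
```

Request:
{"api": "move_arm", "payload": {"motion": [[[0,0,-0.045,0,0,0,0.03],[0,0,-0.045,0,0,0,0],[0,-0.007,-0.045,0,0,0,0],[0,0,-0.04,0,0,0,0],[0,0,-0.035,0,0,0,0],[0,0,-0.025,0,0,0,0],[0,0,0,0,0,0,0],[0,0,0,0,0,0,0]]]}}

```text
time_s: 9.7
ee_pos: [525.9, -253.6, 172.1]
eef_rot: [-3.141, 0.0, 0.285]
contact_force: [-0.1, 0.2, 0.0]
gripper_width: 0.997
finger_force: 0.0
```

Run:
```python
from h import *
s=get_state();print(s['ee_pos'],s['eef_rot'],s['time_s'],s['gripper_width'])
im,C=look();cv2.imwrite('pics/w4.png',im)
for t in('spatula','ramekin'):
  for r in vision.mark_of('wrist',t)[:2]: print(t,r['p'],c2w('wrist',r['at'],C))
for r in vision.regions_of('wrist','spatula')[:2]: print(r['p'],*rect('wrist',r['region'],15,C))
```

```text
[ 525.89849035 -253.56309504  172.06802947] [-3.14084420e+00  8.30122732e-05  2.85487515e-01] 9.7 0.9974930905039455
spatula 0.78 [ 531.42893145 -252.62794865    0.6080588 ]
ramekin 0.75 [ 482.56216472 -136.58954146    1.85191027]
0.97 [ 528.6 -251.8] 164.3 33.2 0.271
```

View pics/w4.png

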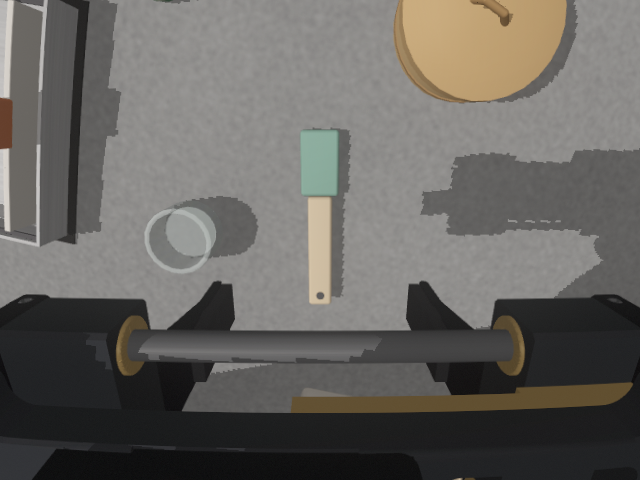

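The spatula lies along column 320 of the wrist view, blade at (320,163) and handle end at (320,303). It is centred at (528.6,-252) with length 164 mm, as specified. The ramekin at (180,240) is clear of the fingers.

Request:
{"api": "move_arm", "payload": {"motion": [[[100,0.002,0.001,-0.045,0,0,-0.005],[130,0.001,0,-0.045,0,0,0],[130,0,0,-0.04,0,0,0],[130,0,0,-0.025,0,0,0],[130,0,0,-0.01,0,0,0],[130,0,0,-0.003,0,0,0],[255,0,0,0,0,0,0],[255,0,0,0,0,0,0]]], "squeeze": 20}}

```text
time_s: 10.7
ee_pos: [530.7, -253.2, 6.3]
eef_rot: [3.139, -0.002, 0.282]
contact_force: [0.1, -0.4, 0.8]
gripper_width: 0.396
finger_force: 0.0
```

Request:
{"api": "move_arm", "payload": {"motion": [[[255,0,0,0,0,0,0],[255,0,0,0,0,0,0],[255,0,0,0,0,0,0],[255,0,0,0,0,0,0]]]}}

```text
time_s: 11.1
ee_pos: [530.2, -253.1, 5.8]
eef_rot: [3.14, -0.002, 0.282]
contact_force: [-0.3, 0.6, 6.0]
gripper_width: 0.248
finger_force: 20.0
```

Request:
{"api": "move_arm", "payload": {"motion": [[[255,0,0,0.03,0,0,0],[255,0,0,0.04,0,0,0],[255,0,0.01,0.045,0,0,0],[255,0,0.03,0.04,0,0,-0.05],[255,0.002,0.04,0,0,0,-0.05],[255,0.002,0.045,0,0,0,-0.05],[255,0.002,0.045,0,0,0,-0.05],[255,0.002,0.045,0,0,0,-0.024]]]}}

```text
time_s: 11.9
ee_pos: [536.8, -35.9, 159.5]
eef_rot: [3.142, -0.001, 0.055]
contact_force: [0.1, 0.6, -0.8]
gripper_width: 0.252
finger_force: 20.0
```

Request:
{"api": "move_arm", "payload": {"motion": [[[255,0,0.045,0,0,0,0],[255,0,0.045,0,0,0,0],[255,0,0.045,-0.02,0,0,0],[255,0,0.03,-0.03,0,0,0],[255,0,0.015,-0.03,0,0,0],[255,0,0,-0.03,0,0,0],[255,0,0,0,0,0,0],[255,0,0,0,0,0,0]]]}}

```text
time_s: 12.7
ee_pos: [536.7, 142.3, 49.2]
eef_rot: [3.141, 0.002, 0.058]
contact_force: [-0.0, -1.1, -0.5]
gripper_width: 0.249
finger_force: 20.0
```

Run:
```python
from h import *
s=get_state();print(s['ee_pos'],s['eef_rot'],s['time_s'],s['gripper_width'])
im,C=look();cv2.imwrite('pics/w5.png',im)
print('case',rect('wrist',pink(im),27,C))
for n in ('top',):
    im=vision.grab_frame(n);Ct=cam(n); print(n,rect(n,pink(im),23,Ct))
```

```text
[536.69146695 142.34024637  49.24525767] [3.14142472e+00 1.50460008e-03 5.77015786e-02] 12.7 0.2494505074230736
case (array([568.8, 192. ], dtype=float32), np.float32(93.3), np.float32(31.7), 0.047)
top (array([486.3, 188.8], dtype=float32), np.float32(52.0), np.float32(26.2), 0.072)
```

View pics/w5.png

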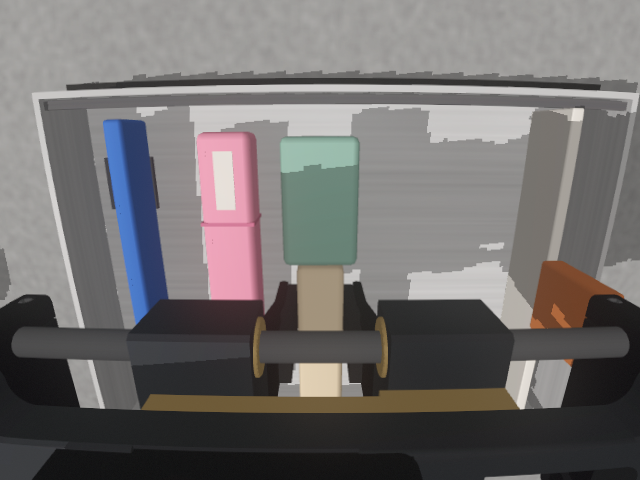

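The case lies flat at px (230,220) and the spatula is held at (320,200) with clearance between them. Lowering the spatula.

Request:
{"api": "move_arm", "payload": {"motion": [[[255,0,0,-0.02,0,0,0],[255,0,0,-0.012,0,0,0],[255,0,0,-0.005,0,0,0],[255,0,0,-0.002,0,0,0],[255,0,0,-0.001,0,0,0],[255,0,0,0,0,0,0]]]}}

```text
time_s: 13.4
ee_pos: [537.6, 142.6, 9.8]
eef_rot: [-3.142, -0.001, 0.058]
contact_force: [-0.2, 0.2, -0.3]
gripper_width: 0.247
finger_force: 20.0
```

Request:
{"api": "move_arm", "payload": {"motion": [[[160,0,0,0,0,0,0],[160,0,0,0,0,0,0],[160,0,0,0,0,0,0]]]}}

```text
time_s: 13.7
ee_pos: [537.5, 142.6, 9.7]
eef_rot: [-3.142, -0.001, 0.058]
contact_force: [0.6, 0.0, -1.1]
gripper_width: 0.359
finger_force: 0.0
```

Run:
```python
from h import *
s=get_state();print(s['qpos'].round(3),s['eef_rot'])
```

```text
[0.118 0.312 1.855 0.    0.975 1.631] [-3.14154185e+00 -7.11308907e-04  5.77871059e-02]
```

Request:
{"api": "move_arm", "payload": {"motion": [[[160,0,0,0.03,0,0,0],[160,0,0,0.04,0,0,0],[160,0,-0.01,0.045,0,0,0],[0,0,-0.03,0.04,0,0,0],[0,-0.005,-0.04,0,0,0,0],[0,-0.005,-0.04,0,0,0,0],[0,-0.005,-0.045,0,0,0,0],[0,-0.005,-0.045,0,0,0,0]]]}}

```text
time_s: 14.5
ee_pos: [516.9, -68.9, 164.8]
eef_rot: [3.141, -0.001, 0.059]
contact_force: [1.0, -0.8, -0.4]
gripper_width: 0.738
finger_force: 0.0
```

Request:
{"api": "move_arm", "payload": {"motion": [[[0,-0.01,-0.03,0,0,0,0.142],[0,-0.01,-0.03,0,0,0,0.142],[0,-0.01,-0.008,0,0,0,0.142],[0,-0.005,0,0,0,0,0.142],[0,0,0,0,0,0,0.142],[0,0,0,0,0,0,0.142],[0,0,0,0,0,0,0.142],[0,0,0,0,0,0,0.142]]]}}

```text
time_s: 15.3
ee_pos: [482.1, -135.5, 164.5]
eef_rot: [3.141, 0.0, 1.2]
contact_force: [0.4, -0.3, -0.2]
gripper_width: 1.003
finger_force: 0.0
```

Request:
{"api": "move_arm", "payload": {"motion": [[[0,0,0,0,0,0,0.142],[0,0,0,0,0,0,0.142],[0,0,0,0,0,0,0.142],[0,0,0,0,0,0,0],[0,0,0,0,0,0,0]]]}}

```text
time_s: 15.8
ee_pos: [482.2, -135.4, 164.4]
eef_rot: [3.141, 0.0, 1.616]
contact_force: [0.1, -0.2, 0.3]
gripper_width: 1.0
finger_force: 0.0
```

Run:
```python
from h import *
s=get_state();print(s['ee_pos'],s['eef_rot'],s['time_s'],s['gripper_width'])
im,C=look();cv2.imwrite('pics/w6.png',im)
for r in vision.mark_of('wrist','ramekin')[:2]: print(r['p'],c2w('wrist',r['at'],C))
for r in vision.regions_of('wrist','ramekin')[:2]: print(r['p'],*rect('wrist',r['region'],40,C))
for n in('top','scene'):
    vision.grab_frame(n)
    for r in vision.mark_of(n,'ramekin')[:1]: print(n,r['p'],c2w(n,r['at']))
```

```text
[ 482.17720473 -135.4379591   164.4053061 ] [3.14140235e+00 8.60151128e-05 1.61602020e+00] 15.8 0.9999118052865097
0.84 [ 483.70650154 -137.73900744    3.77384247]
0.96 [ 481.2 -134. ] 64.4 59.1 -1.149
top 0.51 [ 481.07812546 -137.09663153   -4.29447263]
scene 0.65 [ 478.45562073 -136.39067932    4.13057471]
```

View pics/w6.png

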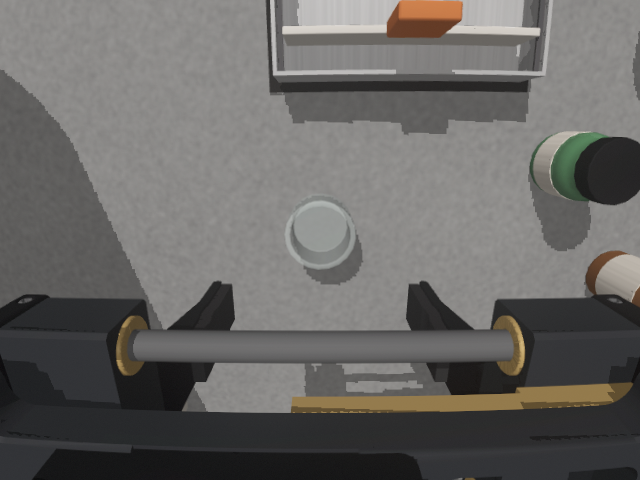

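The ramekin rim is centred at px (320,236), 60 mm across and already centred between the fingers. I'll descend and grip lightly.

Request:
{"api": "move_arm", "payload": {"motion": [[[0,0,-0.001,-0.045,0,0,0],[0,0,0,-0.045,0,0,0],[0,0,0,-0.04,0,0,0],[0,0,0,-0.02,0,0,0],[0,0,0,-0.006,0,0,0],[60,0,0,0,0,0,0],[60,0,0,0,0,0,0],[255,0,0,0,0,0,0]]], "squeeze": 10}}

```text
time_s: 16.95
ee_pos: [483.7, -137.1, 10.1]
eef_rot: [3.139, 0.002, 1.62]
contact_force: [0.0, -1.1, 0.2]
gripper_width: 0.809
finger_force: 0.0
```

Request:
{"api": "move_arm", "payload": {"motion": [[[255,0,0,0,0,0,0],[255,0,0,0,0,0,0],[255,0,0,0,0,0,0],[255,0,0,0,0,0,0]]]}}

```text
time_s: 17.35
ee_pos: [483.2, -137.0, 9.6]
eef_rot: [3.14, 0.001, 1.62]
contact_force: [-0.6, -0.3, 7.0]
gripper_width: 0.697
finger_force: 10.0
```

Request:
{"api": "move_arm", "payload": {"motion": [[[255,0,0,0.015,0,0,0],[255,0,0,0.03,0,0,0],[255,0,0,0.035,0,0,0],[255,0.005,0.01,0.035,0,0,0],[255,0.01,0.025,0.02,0,0,0],[255,0.01,0.035,0,0,0,0],[255,0.01,0.035,0,0,0,0],[255,0.01,0.035,0,0,0,0]]]}}

```text
time_s: 18.15
ee_pos: [527.3, 4.8, 143.6]
eef_rot: [3.141, 0.0, 1.619]
contact_force: [-0.3, 0.0, -1.9]
gripper_width: 0.701
finger_force: 10.0
```

Request:
{"api": "move_arm", "payload": {"motion": [[[255,0.011,0.035,0,0,0,0],[255,0,0.03,0,0,0,0],[255,0,0.02,-0.015,0,0,0],[255,0,0.003,-0.025,0,0,0],[255,0,0,-0.025,0,0,0],[255,0,0,-0.01,0,0,0],[255,0,0,0,0,0,0],[255,0,0,0,0,0,0]]]}}

```text
time_s: 18.95
ee_pos: [538.7, 91.4, 69.0]
eef_rot: [3.141, -0.0, 1.619]
contact_force: [0.9, -0.4, -1.6]
gripper_width: 0.696
finger_force: 10.0
```

Run:
```python
from h import *
s=get_state();print(s['ee_pos'],s['eef_rot'],s['time_s'],s['gripper_width'],s['contact_force'])
im,C=look();cv2.imwrite('pics/w7.png',im)
for t in('tin','tin_end'):
  for r in vision.mark_of('wrist',t)[:1]: print(t,r['p'],c2w('wrist',r['at'],C))
for t in('case','spatula'):
  for r in vision.regions_of('wrist',t)[:2]: print(t,r['p'],*rect('wrist',r['region'],18,C))
```

```text
[538.66049638  91.36065075  69.038019  ] [ 3.14085819e+00 -2.41094041e-05  1.61939513e+00] 18.95 0.6957450448487438 [ 0.8593075  -0.36223167 -1.57910939]
tin 0.68 [531.87661014 194.56998067   3.12742931]
tin_end 0.47 [532.8815061  194.5010793    2.74606766]
case 0.56 [533.4 192.4] 169.4 30.5 0.055
spatula 0.57 [534.7 143.7] 164.0 35.0 0.057
```

View pics/w7.png

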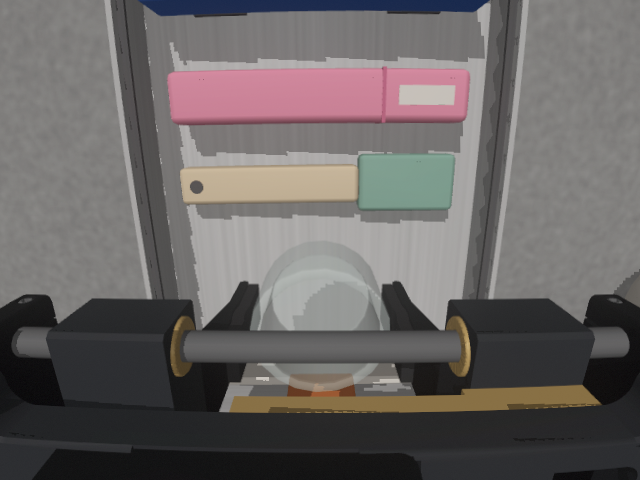

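Case and spatula lie parallel and centred across the tin. The held ramekin at (320,315) is mid-width and clear of both the spatula and the divider. Lowering gently.

Request:
{"api": "move_arm", "payload": {"motion": [[[255,0,0,-0.02,0,0,0],[255,0,0,-0.018,0,0,0],[255,0,0,-0.01,0,0,0],[255,0,0,-0.004,0,0,0],[255,0,0,-0.001,0,0,0],[255,0,0,-0.001,0,0,0],[255,0,0,0,0,0,0]]]}}

```text
time_s: 19.9
ee_pos: [538.8, 91.6, 15.0]
eef_rot: [3.14, -0.0, 1.62]
contact_force: [-0.8, -0.5, -1.2]
gripper_width: 0.695
finger_force: 10.0
```

Request:
{"api": "move_arm", "payload": {"motion": [[[255,0,0,-0.001,0,0,0],[255,0,0,0,0,0,0]]]}}

```text
time_s: 20.1
ee_pos: [538.4, 91.5, 13.6]
eef_rot: [3.141, 0.0, 1.62]
contact_force: [-0.1, 0.2, -1.0]
gripper_width: 0.691
finger_force: 10.0
```

Request:
{"api": "move_arm", "payload": {"motion": [[[255,0,0,-0.001,0,0,0],[255,0,0,0,0,0,0]]]}}

```text
time_s: 20.3
ee_pos: [538.4, 91.6, 12.7]
eef_rot: [3.141, -0.0, 1.62]
contact_force: [-1.1, -0.2, 2.0]
gripper_width: 0.694
finger_force: 10.0
```

Touched down: the force went from -1.6 to +2 N. Releasing.

Request:
{"api": "move_arm", "payload": {"motion": [[[30,0,0,0,0,0,0],[30,0,0,0,0,0,0],[30,0,0,0,0,0,0],[30,0,0,0,0,0,0],[30,0,0,0.02,0,0,0],[30,0,0,0.04,0,0,0],[30,0,0,0.045,0,0,0],[30,0,0,0.045,0,0,0]]]}}

```text
time_s: 21.1
ee_pos: [537.6, 91.5, 163.5]
eef_rot: [-3.141, -0.0, 1.62]
contact_force: [0.3, 0.0, 1.0]
gripper_width: 0.882
finger_force: 0.0
```

Request:
{"api": "move_arm", "payload": {"motion": [[[30,0.006,-0.02,0,0,0,-0.142],[30,0,-0.02,0,0,0,-0.142],[30,0,-0.02,0,0,0,-0.142],[130,0,-0.011,0,0,0,-0.142],[130,0,0,0,0,0,-0.142],[130,0,0,0,0,0,-0.142],[130,0,0,0,0,0,-0.142],[130,0,0,0,0,0,-0.142]]]}}

```text
time_s: 21.9
ee_pos: [544.0, 20.5, 162.2]
eef_rot: [-3.142, 0.0, 0.478]
contact_force: [-0.0, 0.3, -0.5]
gripper_width: 0.534
finger_force: 0.0
```

Request:
{"api": "move_arm", "payload": {"motion": [[[130,0,0,0,0,0,-0.142],[130,0,0,0,0,0,-0.142],[130,0,0,0,0,0,-0.142],[130,0,0,0,0,0,0],[130,0,0,0,0,0,0]]]}}

```text
time_s: 22.4
ee_pos: [544.1, 20.6, 162.2]
eef_rot: [-3.142, 0.0, 0.062]
contact_force: [0.1, -0.4, -0.4]
gripper_width: 0.486
finger_force: 0.0
```

Run:
```python
from h import *
s=get_state();print(s['ee_pos'],s['eef_rot'],s['time_s'],s['gripper_width'],s['contact_force'])
im,C=look();cv2.imwrite('pics/w8.png',im)
for r in vision.mark_of('wrist','tab')[:2]: print('tab',r['p'],c2w('wrist',r['at'],C))
m=cv2.inRange(cv2.cvtColor(im,cv2.COLOR_BGR2HSV),(4,170,90),(16,255,255))
c=max(cv2.findContours(m,0,1)[0],key=cv2.contourArea);print(cv2.boundingRect(c),*rect('wrist',m,84,C))
```

```text
[544.0903463   20.55088252 162.21536727] [-3.14155503e+00  1.09872769e-04  6.15923617e-02] 22.4 0.48574641412418273 [ 0.12413983 -0.37908126 -0.35655056]
tab 0.77 [545.27296143  22.2384214   63.75817344]Traceback (most recent call last):
  File "<stdin>", line 6, in <module>
ValueError: max() iterable argument is empty
```

View pics/w8.png

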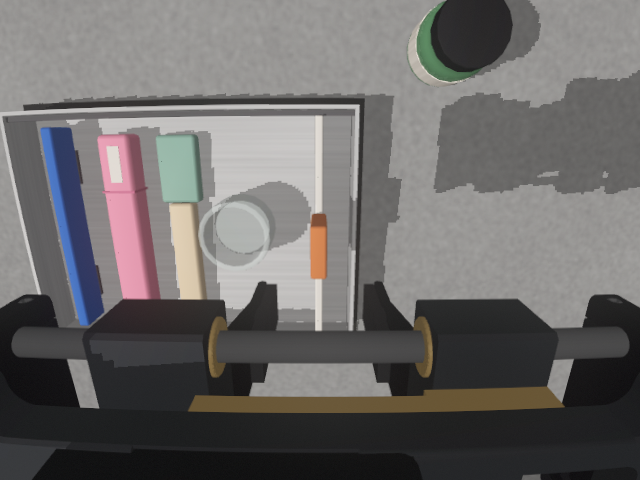

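The view shows the row in order, with the upright ramekin at (235,233). The orange tab at (319,246) is centred between the fingers. That was my eleventh picture, one over the limit of ten, so from here I'll use numbers only. Now I'll pinch the tab.

Request:
{"api": "move_arm", "payload": {"motion": [[[130,0.001,0,-0.04,0,0,0],[130,0,0,-0.04,0,0,0],[130,0,0,-0.02,0,0,0],[130,0,0,-0.007,0,0,0],[255,0,0,0,0,0,0],[255,0,0,0,0,0,0],[255,0,0,0,0,0,0],[255,0,0,0,0,0,0]]], "squeeze": 30}}

```text
time_s: 23.3
ee_pos: [546.3, 20.4, 56.8]
eef_rot: [3.141, -0.003, 0.058]
contact_force: [-0.3, 0.4, 0.2]
gripper_width: 0.213
finger_force: 0.0
```

Request:
{"api": "move_arm", "payload": {"motion": [[[255,0,0,0,0,0,0],[255,0,0,0,0,0,0],[255,0,0,0,0,0,0],[255,0,0,0,0,0,0]]]}}

```text
time_s: 23.7
ee_pos: [546.1, 21.4, 56.6]
eef_rot: [-3.141, -0.002, 0.058]
contact_force: [-1.0, 5.1, 6.2]
gripper_width: 0.136
finger_force: 30.0
```

Request:
{"api": "move_arm", "payload": {"motion": [[[255,-0.0003,0.005,0,0,0,0],[255,-0.0003,0.005,0,0,0,0],[255,-0.0003,0.005,0,0,0,0],[255,-0.0003,0.005,0,0,0,0],[255,-0.0003,0.005,0,0,0,0],[255,-0.0003,0.005,0,0,0,0]]]}}

```text
time_s: 24.3
ee_pos: [544.5, 47.5, 56.5]
eef_rot: [3.136, -0.002, 0.058]
contact_force: [-1.3, -11.0, 5.3]
gripper_width: 0.13
finger_force: 30.0
```

Request:
{"api": "move_arm", "payload": {"motion": [[[255,-0.0002,0.004,0,0,0,0],[255,-0.0002,0.004,0,0,0,0],[255,-0.0002,0.004,0,0,0,0],[255,-0.0002,0.004,0,0,0,0],[255,-0.0002,0.004,0,0,0,0]]]}}

```text
time_s: 24.8
ee_pos: [543.3, 67.3, 56.5]
eef_rot: [3.136, -0.001, 0.058]
contact_force: [-2.6, -12.0, 5.8]
gripper_width: 0.132
finger_force: 30.0
```

Request:
{"api": "move_arm", "payload": {"motion": [[[255,-0.0002,0.004,0,0,0,0],[255,-0.0002,0.004,0,0,0,0],[255,-0.0002,0.004,0,0,0,0],[255,-0.0002,0.004,0,0,0,0],[255,-0.0002,0.004,0,0,0,0]]]}}

```text
time_s: 25.3
ee_pos: [542.2, 87.2, 56.5]
eef_rot: [3.136, -0.001, 0.058]
contact_force: [-2.8, -13.7, 7.7]
gripper_width: 0.132
finger_force: 30.0
```

Run:
```python
from h import *
s=get_state();print(s['ee_pos'],s['contact_force'],s['wrist_torque'],s['time_s'])
vision.grab_frame('top');C=cam('top')
for t in('case','spatula','ramekin'):
  for r in vision.regions_of('top',t)[:3]:
    print(t,round(r['p'],2),*rect('top',r['region'],20,C))
```

```text
[542.15367351  87.17635497  56.53581664] [ -2.80752122 -13.74895757   7.72005737] [-1.96253432  0.41049441  0.05448806] 25.3
spatula 0.76 [ 326.  -501.8] 163.0 37.0 0.19
spatula 0.33 [525. 249.] 224.2 78.9 -0.003
ramekin 0.64 [510. 121.] 38.0 13.3 -1.411
```

Request:
{"api": "move_arm", "payload": {"motion": [[[255,-0.0002,0.004,0,0,0,0],[255,-0.0002,0.004,0,0,0,0],[255,-0.0001,0.002,0,0,0,0]]]}}

```text
time_s: 25.8
ee_pos: [541.5, 97.2, 56.5]
eef_rot: [3.136, -0.001, 0.058]
contact_force: [-2.4, -13.3, 7.7]
gripper_width: 0.137
finger_force: 30.0
```

Request:
{"api": "move_arm", "payload": {"motion": [[[255,-0.0002,0.003,0,0,0,0],[255,-0.0002,0.003,0,0,0,0]]]}}

```text
time_s: 26.0
ee_pos: [541.2, 103.1, 56.5]
eef_rot: [3.136, -0.001, 0.058]
contact_force: [-3.3, -12.4, 8.7]
gripper_width: 0.132
finger_force: 30.0
```

Run:
```python
from h import *
s=get_state();print(s['ee_pos'],s['contact_force'],s['wrist_torque'],s['time_s'])
im=vision.grab_frame('scene');C=cam('scene')
print('pink z23',rect('scene',pink(im),23,C))
m=cv2.inRange(cv2.cvtColor(im,cv2.COLOR_BGR2HSV),(108,140,90),(122,255,255));m[:150]=0;m[:,420:]=0
print('blue',rect('scene',m,30,C))
for t in('case','spatula','ramekin'):
  for r in vision.regions_of('scene',t)[:4]: print(t,round(r['p'],2),*rect('scene',r['region'],18,C))
```

```text
[541.17894538 103.05101843  56.53335634] [ -3.25015852 -12.37234263   8.7085315 ] [-1.96422689e+00  4.78300211e-01  3.75954687e-05] 26.0
pink z23 (array([569.9, 211.1], dtype=float32), np.float32(98.9), np.float32(40.6), 0.001)
blue (array([567.7, 240.4], dtype=float32), np.float32(100.6), np.float32(25.6), 0.048)
case 0.73 [ 768.5 -159.5] 92.5 54.5 -0.944
case 0.67 [572.1 209.9] 93.5 37.5 0.05
case 0.37 [627.7 504.4] 158.4 120.6 1.465
spatula 0.63 [ 330.  -505.9] 169.2 32.8 0.166
spatula 0.62 [574.4 173.6] 87.0 39.6 -0.065
ramekin 0.72 [543. 152.] 63.6 25.0 -0.864
```

Request:
{"api": "move_arm", "payload": {"motion": [[[255,-0.0001,0.002,0,0,0,0],[255,-0.0001,0.002,0,0,0,0]]]}}

```text
time_s: 26.4
ee_pos: [540.9, 107.0, 56.5]
eef_rot: [3.136, -0.0, 0.058]
contact_force: [-2.3, -13.8, 8.6]
gripper_width: 0.141
finger_force: 30.0
```

Request:
{"api": "move_arm", "payload": {"motion": [[[255,-0.0001,0.002,0,0,0,0],[255,0,0,0,0,0,0]]]}}

```text
time_s: 26.6
ee_pos: [540.8, 109.4, 56.5]
eef_rot: [3.136, -0.0, 0.058]
contact_force: [-4.0, -11.0, 8.3]
gripper_width: 0.138
finger_force: 30.0
```

Request:
{"api": "move_arm", "payload": {"motion": [[[255,-0.0001,0.002,0,0,0,0],[255,0,0,0,0,0,0]]]}}

```text
time_s: 26.8
ee_pos: [540.7, 111.3, 56.5]
eef_rot: [3.136, -0.0, 0.058]
contact_force: [-4.0, -12.7, 8.2]
gripper_width: 0.133
finger_force: 30.0
```

Request:
{"api": "move_arm", "payload": {"motion": [[[255,-0.0001,0.001,0,0,0,0],[255,0,0,0,0,0,0]]]}}

```text
time_s: 27.0
ee_pos: [540.6, 112.2, 56.5]
eef_rot: [3.136, -0.0, 0.058]
contact_force: [-3.3, -12.3, 8.3]
gripper_width: 0.137
finger_force: 30.0
```

Request:
{"api": "move_arm", "payload": {"motion": [[[255,-0.0001,0.001,0,0,0,0],[255,0,0.001,0,0,0,0]]]}}

```text
time_s: 27.2
ee_pos: [540.5, 114.0, 56.5]
eef_rot: [3.136, -0.0, 0.058]
contact_force: [-2.8, -13.8, 8.8]
gripper_width: 0.135
finger_force: 30.0
```

Request:
{"api": "move_arm", "payload": {"motion": [[[255,-0.0001,0.001,0,0,0,0],[255,0,0.001,0,0,0,0]]]}}

```text
time_s: 27.4
ee_pos: [540.4, 116.0, 56.5]
eef_rot: [3.136, -0.0, 0.058]
contact_force: [-2.8, -14.0, 8.5]
gripper_width: 0.137
finger_force: 30.0
```

Request:
{"api": "move_arm", "payload": {"motion": [[[255,0,0,0,0,0,0]]]}}

```text
time_s: 27.5
ee_pos: [540.4, 116.2, 56.5]
eef_rot: [3.136, -0.0, 0.058]
contact_force: [-3.8, -12.0, 9.1]
gripper_width: 0.138
finger_force: 30.0
```

Request:
{"api": "move_arm", "payload": {"motion": [[[255,-0.0001,0.001,0,0,0,0],[255,0,0.001,0,0,0,0]]]}}

```text
time_s: 27.7
ee_pos: [540.3, 117.9, 56.5]
eef_rot: [3.136, -0.0, 0.058]
contact_force: [-3.3, -13.0, 10.1]
gripper_width: 0.132
finger_force: 30.1
```

Request:
{"api": "move_arm", "payload": {"motion": [[[255,-0.0001,0.001,0,0,0,0],[255,0,0.001,0,0,0,0]]]}}

```text
time_s: 27.9
ee_pos: [540.2, 119.9, 56.5]
eef_rot: [3.136, -0.0, 0.058]
contact_force: [-3.2, -14.7, 9.4]
gripper_width: 0.136
finger_force: 30.1
```

Run:
```python
from h import *
F=[]
im=vision.grab_frame('scene');C=cam('scene')
for i in range(4):
    vision.grab_frame('scene');F.append(get_state()['contact_force'])
print(np.mean(F,0),np.std(F,0),get_state()['ee_pos'])
m=cv2.inRange(cv2.cvtColor(im,cv2.COLOR_BGR2HSV),(108,140,90),(122,255,255));m[:150]=0;m[:,420:]=0
print('blue',rect('scene',m,30,C),'pink',rect('scene',pink(im),23,C))
```

```text
[ -3.81844027 -13.03757522   8.87774291] [0.51104228 0.32558798 0.53984684] [540.17320142 120.00808705  56.52166707]
blue (array([567.4, 248.1], dtype=float32), np.float32(101.1), np.float32(16.0), -0.003) pink (array([568.8, 226.3], dtype=float32), np.float32(99.1), np.float32(39.5), 0.017)
```

Request:
{"api": "move_arm", "payload": {"motion": [[[255,-0.0001,0.001,0,0,0,0],[255,0,0.001,0,0,0,0]]]}}

```text
time_s: 28.35
ee_pos: [540.1, 121.5, 56.5]
eef_rot: [3.135, -0.0, 0.058]
contact_force: [-4.1, -16.3, 9.3]
gripper_width: 0.133
finger_force: 30.1
```

Request:
{"api": "move_arm", "payload": {"motion": [[[255,-0.0001,0.001,0,0,0,0]]]}}

```text
time_s: 28.45
ee_pos: [540.0, 122.2, 56.5]
eef_rot: [3.134, -0.0, 0.058]
contact_force: [-3.8, -17.6, 10.1]
gripper_width: 0.138
finger_force: 30.1
```

Request:
{"api": "move_arm", "payload": {"motion": [[[255,-0.0001,0.001,0,0,0,0]]]}}

```text
time_s: 28.55
ee_pos: [540.0, 122.9, 56.5]
eef_rot: [3.134, -0.0, 0.058]
contact_force: [-3.8, -17.9, 9.2]
gripper_width: 0.137
finger_force: 30.1
```

```bash
cat > f.py <<'E'
from h import *
F=[]
im=vision.grab_frame('scene');C=cam('scene')
for i in range(4):
    vision.grab_frame('scene');F.append(get_state()['contact_force'])
print(np.mean(F,0),np.std(F,0),get_state()['ee_pos'],get_state()['time_s'])
m=cv2.inRange(cv2.cvtColor(im,cv2.COLOR_BGR2HSV),(108,140,90),(122,255,255));m[:150]=0;m[:,420:]=0
print('blue',rect('scene',m,30,C),'pink',rect('scene',pink(im),23,C))
E
python3 f.py
```

```text
[ -3.15419572 -17.01314094   8.82570397] [0.28177151 0.89392778 0.63679622] [539.99981686 123.00480018  56.53492213] 28.8
blue (array([568.6, 250.4], dtype=float32), np.float32(99.2), np.float32(18.6), -0.025) pink (array([568.7, 229.6], dtype=float32), np.float32(98.7), np.float32(37.9), 0.027)
```

Request:
{"api": "move_arm", "payload": {"motion": [[[255,-0.0001,0.001,0,0,0,0],[255,0,0,0,0,0,0]]]}}

```text
time_s: 29.0
ee_pos: [540.0, 123.7, 56.5]
eef_rot: [3.134, -0.0, 0.058]
contact_force: [-2.5, -17.9, 9.0]
gripper_width: 0.131
finger_force: 30.1
```

```bash
python3 f.py
```

```text
[ -2.37787195 -18.07112465   9.32019979] [0.89082116 0.31949169 0.32113863] [539.94602245 123.67297157  56.51737268] 29.25
blue (array([568.3, 251.5], dtype=float32), np.float32(98.7), np.float32(15.3), 0.016) pink (array([568.7, 229.7], dtype=float32), np.float32(98.7), np.float32(38.0), 0.027)
```

Request:
{"api": "move_arm", "payload": {"motion": [[[255,0,-0.0005,0,0,0,0],[255,0,0,0,0,0,0]]]}}

```text
time_s: 29.45
ee_pos: [539.9, 123.6, 56.5]
eef_rot: [3.135, -0.0, 0.058]
contact_force: [-2.0, -16.8, 8.6]
gripper_width: 0.137
finger_force: 30.1
```

Request:
{"api": "move_arm", "payload": {"motion": [[[255,0,-0.001,0,0,0,0],[255,0,-0.001,0,0,0,0],[255,0,0,0,0,0,0]]]}}

```text
time_s: 29.75
ee_pos: [540.0, 123.6, 56.5]
eef_rot: [3.138, -0.001, 0.058]
contact_force: [-2.7, -8.7, 8.3]
gripper_width: 0.135
finger_force: 30.0
```

Request:
{"api": "move_arm", "payload": {"motion": [[[255,0,-0.001,0,0,0,0],[255,0,0,0,0,0,0],[150,0,0,0,0,0,0],[150,0,0,0,0,0,0],[150,0,0,0,0,0,0],[150,0,0,0,0,0,0],[150,0,0,0,0,0,0]]]}}

```text
time_s: 30.45
ee_pos: [539.0, 125.1, 55.1]
eef_rot: [3.142, 0.0, 0.058]
contact_force: [-0.3, 0.3, -0.1]
gripper_width: 0.398
finger_force: 0.0
```

Request:
{"api": "move_arm", "payload": {"motion": [[[150,0,0,0.02,0,0,0],[150,0,0,0.04,0,0,0],[150,0,0,0.045,0,0,0],[150,0,-0.02,0.02,0,0,0],[150,-0.02,-0.04,0,0,0,0],[150,-0.03,-0.04,0,0,0,0],[150,-0.03,-0.03,0,0,0,0],[150,0,0,0,0,0,0]]]}}

```text
time_s: 31.25
ee_pos: [456.1, -7.4, 179.6]
eef_rot: [3.141, 0.002, 0.054]
contact_force: [0.6, 0.4, 0.0]
gripper_width: 0.412
finger_force: 0.0
```

Run:
```python
from h import *
s=get_state();print(s['ee_pos'],s['time_s'],s['gripper_width'])
im,C=look();cv2.imwrite('pics/w9.png',im)
print('pink',rect('wrist',pink(im),27,C))
hsv=cv2.cvtColor(im,cv2.COLOR_BGR2HSV)
print('blue',rect('wrist',cv2.inRange(hsv,(105,120,60),(125,255,255)),34,C))
for t in('spatula','ramekin','divider','tab','case'):
  for r in vision.regions_of('wrist',t)[:1]: print(t,round(r['p'],2),*rect('wrist',r['region'],{'spatula':17,'ramekin':43,'divider':41,'tab':84,'case':27}[t],C))
  for r in vision.mark_of('wrist',t)[:2]: print('   mark',round(r['p'],2),c2w('wrist',r['at'],C).round(1))
n='top';vision.grab_frame(n);C=cam(n)
for t in('tab','ramekin','spatula'):
  for r in vision.mark_of(n,t)[:2]: print(n,t,round(r['p'],2),c2w(n,r['at'],C).round(1))
```

```text
[456.0611688   -7.44250093 179.57779141] 31.25 0.41184717483636496
pink (array([532.4, 221. ], dtype=float32), np.float32(162.8), np.float32(39.8), 0.078)
blue (array([529.4, 245.3], dtype=float32), np.float32(176.7), np.float32(27.1), -0.043)
spatula 0.7 [530.9 194.5] 163.6 39.3 0.002
   mark 0.55 [529.7 196.6   2.3]
ramekin 0.71 [529.2 160.2] 63.4 52.1 0.451
   mark 0.88 [533.6 157.1   6.6]
divider 0.95 [535.5 129.2] 186.4 44.8 0.063
   mark 0.71 [536.3 123.5   0. ]
tab 0.66 [535.7 110. ] 159.7 37.9 0.064
   mark 0.96 [537.4 123.1  63.8]
case 0.58 [532.6 220.9] 161.7 38.1 0.051
   mark 0.59 [532.4 157.3   1.2]
   mark 0.58 [531.6 229.3   1.8]
top tab 0.65 [535.1 153.6  -1. ]
top tab 0.56 [540.9 125.7  60.5]
top ramekin 0.81 [537.3 155.1   3.6]
top ramekin 0.56 [526.6 276.3   2.9]
top spatula 0.92 [527.3 198.1   3.2]
top spatula 0.84 [ 330.8 -504.2   -3.1]
```

The fixed and wrist cameras agree. The divider stayed at y≈123.5, the ramekin stands at about (535,157) mid-tin, and the spatula and case are tight against the cushion. Handing in.

```bash
python3 -c "
from station import workorder
print(workorder.close_job())"
```

```text
the job is handed in; nothing more can be done
None
```

I packed the tin in the order asked and handed it in after about 31 s: the case, spatula and ramekin are held against the cushion by roughly 5–7 N, estimated from the push force; the hand-in gave no verdict, and I viewed 11 pictures against the limit of 10.

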